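# Snug the bench clamp down on a chopping board

### The arm

A 6-joint arm with a two-finger parallel gripper is mounted at the origin on the work surface. World frame = base frame: x ahead of the robot, y to its left, z up, the work surface at z = 0. Lengths are in m, angles in rad, forces in N, time in s.
With the tool pointing down it reaches from about 0.425 to 0.95 m from the base axis. Payload 3.5 kg.
Tool frame: the origin (TCP) lies midway between the tips of the shut fingers; the grasp point (between the pads) lies 19 mm behind it; z points along the fingers, y is the direction in which the jaws open and shut (so a half turn about z gives the same grasp; the last joint's range is limited). The gripper opens to 85 mm and grips with 20 to 120 N. Pads are 22 mm wide; open, the fingers measure 114 mm over their backs; the gripper's body (76 mm by 85 mm) begins 54 mm behind the grasp point. The pads swing forward as they close: fully open they stand 13 mm farther back than shut.
Start: joints at [-1.263, 0.286, 1.577, -0, 1.279, -0.15], TCP at [0.298, -0.605, 0.231] pointing down, gripper open.
Joint ranges: [-2.77, 2.77], [-0.9, 2.22], [0.21, 2.48], [-1.53, 4.67], [0.24, 2.81], [-2.84, 2.84]. Speed limits (rad/s): [2.79, 2.79, 3.14, 3.14, 3.14, 3.14].

### API

Orientations are given as a unit quaternion [x, y, z, w].
In Python, from plant import * gives the robot as it stands.
- The arm moves only by the shell command python3 -m jog 'ROWS' [FORCE]. ROWS is a JSON object of lists of equal length, an entry for each row: "travel": the shift along the world's x, y, z in mm, a list of three; "dr": the turn, a rotation vector about the world's x, y, z in degrees, a list of three; "jaw": the closure in counts, from 0 (fully open) to 255 (shut). In form: {"travel": [[x, y, z], ...], "dr": [[wx, wy, wz], ...], "jaw": [jaw, ...]}. A call has 1 to 5 rows; each row shifts and turns the commanded pose from where the row before left it; what a row does not reach is not made up. A row lasts 1/12 s, in which the tool goes at most 41.7 mm and 7.16 degrees, less where a joint would pass 70% of its speed; a pose out of reach is approached as far as the arm can. A call is refused whole if a number of a shift passes 41.7 or a number of a turn 7.16, either way. A call with a gripper value outside its range is refused whole. The fingers move at their own pace and stop on an object; FORCE is the grip in N (left out, the last holds). Time passes only in rows, so rows that do not move let the fingers close. It gives the time, the measured TCP pose, the force and the opening at its end, in the units of the state.
- get_state(): the state, without advancing time (a new reading comes with each control period).
- read_camera(name): name is "scene" or "top" or "wrist"; returns the picture (400x640x3 uint8, red, green, blue); there is no depth.
- camera_info(name): a dict with "K" (3x3 intrinsics, pixels), "R" (3x3) and "t" (3): a world point X has camera coordinates R X + t; the wrist camera has in their place "mount" (4x4, takes a point from camera to tool coordinates, whose origin is the TCP and whose axes are the flange's). Camera axes: x right, y down, z forward; pixel columns grow to the right and rows downward; lengths in m; the calibration is good to about 2 mm. A picture is of the moment at which its call begins: read the wrist's pose just before it. camera_info takes no time and is no camera call.
- sign_off(): hands the job in, once; it reports no verdict.
The state is a dict: "time": time; "qpos": joint angles; "dq": joint speeds; "joint_efforts": joint torques, N m; "eef_pos": TCP position; "tcp_rot": TCP orientation; "contact_force": force on the tool from outside, world axes, zero at the start; "wrist_torque": the same for the moment, N m; "opening": opening from 0.0 (shut) to 1.0 (fully open).
Only numpy, scipy, OpenCV 4.12 (cv2) and the standard library are available. Lean on these libraries where they do the work, as an engineer would, in place of code of your own. Each camera call takes 0.05 s, during which the arm holds its last target. There are 200 camera calls.

### The job

On the shop's preparation bench one of the two screw clamps has a wooden chopping board lying on its base, waiting to be held for sanding. Turn that clamp's crank clockwise (seen from above) until its rubber pad meets the board, then a little further by feel until the board is held snug, firm but not forced. Do not shift the board, and let go of the crank when done.

Things in the scene. Friction and masses are not known exactly. Their poses are not given: they have to be found in the camera images.
- pad: Black rubber pad, 40 mm across, at the foot of the upright screw of the dark steel C-clamp that holds the board (an identical clamp stands empty). Origin: centre of its underside, on the screw's vertical axis, about which the crank turns; z up, x towards the clamp's column. Starts 4 to 9 mm above the board. It gives 1 mm per 15 N and does not turn. The clamp is fixed; its top arm ends 136 mm up.
- crank_knob (a point): Middle of the upright black knob on that clamp's crank: 23 mm in diameter, 50 mm tall, about 195 mm above the bench, 65 mm out from the screw axis. The point is 24 mm below the knob's top and 26 mm above its foot, where the steel crank arm (18 mm wide) begins. The knob spins freely on its upright pin, so the gripper need not turn as it goes round.
- crank (a joint): Crank angle, rad, growing clockwise from above; lowers screw, crank and pad 5 mm per rad. 0: knob opposite the column, pad 8.5 mm up; about 1.7: pad meets board; stop 4.5. Starts 0 to 0.8. Takes about 5 N at the knob while free, plus 0.8 N per 10 N of pressing. Friction holds it when let go; above 60 N of pressing it turns back to about 60 N.
- board: Paddle-shaped wooden chopping board, loose, about 0.6 kg, lying flat on the clamp's base plate (20 mm thick) under the pad: blade 110 x 160 mm, 20 mm thick, with a handle 36 mm wide reaching 142 mm from the centre along its +y. Origin: centre of the blade's underside; z up.
There are look-alikes about, which are no part of the job. Leave any pink or white look-alike of the board alone.

How it is judged:
By the outcome, as a careful person would: the job done as asked, in the order asked, and still so for the second after the job is handed in, with the robot touching nothing.
It also fails if it takes over 48 s, if anything falls off the work surface, if the arm or the gripper's body presses on something with over 40 N, if the wrist force passes 120 N, or if a joint passes its speed limit or range.

## Working session

There is one attempt and no reset: what is moved stays moved. The work goes in short steps, Python scripts to look and compute and a shell command to move; the robot and the scene stay as the last step left them, time stands still between calls to the robot, and variables do not carry over. Pictures are saved under pics/ and viewed, about 8 in all and at most 12, crops included, and the job is handed in when it is done.

```bash
mkdir -p pics; python3 - <<'E'
from plant import *
import cv2,numpy as np
s=get_state();print(s)
for n in("scene","top"):
    im=read_camera(n);cv2.imwrite(f"pics/{n}0.png",im[:,:,::-1]);c=camera_info(n);print(n,c)
print(camera_info("wrist"))
E
```

```text
{'time': 0.0, 'qpos': array([-1.26298329e+00,  2.87171973e-01,  1.57818650e+00,  2.28925905e-05,
        1.27859544e+00, -1.50002180e-01]), 'dq': array([-7.72576026e-05,  1.63554729e-06, -1.08103465e-03, -4.56076767e-04,
        2.63763670e-04, -9.44080422e-04]), 'joint_efforts': array([ 1.39141216e-04, -4.05980766e+01, -2.92626286e+01, -1.50518845e-04,
        5.89416522e-03,  8.02524660e-07]), 'eef_pos': array([ 0.29817104, -0.60483853,  0.22993783]), 'tcp_rot': array([ 9.73914927e-01,  2.26910382e-01, -8.21385336e-05, -1.17782244e-03]), 'contact_force': array([ 0.2046618 , -0.54349299,  0.20384991]), 'wrist_torque': array([-0.03987875,  0.0232319 ,  0.04075963]), 'opening': 1.0006758445970272}
scene {'K': array([[368.98313547,   0.        , 317.27323335],
       [  0.        , 368.98313547, 197.35551259],
       [  0.        ,   0.        ,   1.        ]]), 'R': array([[ 0.51662617,  0.85611512,  0.01281794],
       [ 0.57417057, -0.33530242, -0.74692734],
       [-0.6351579 ,  0.39324189, -0.66478211]]), 't': array([-0.18082594, -0.13529026,  1.45579623])}
top {'K': array([[498.6
[... 157 characters left out ...]
.02096244, -0.99974766, -0.00807405],
       [-0.99205007,  0.02180199, -0.12394082],
       [ 0.12408557,  0.00541176, -0.99225676]]), 't': array([-0.03922187,  0.42845202,  1.34903775])}
{'K': array([[297.86051627,   0.        , 313.74892838],
       [  0.        , 297.86051627, 192.72266786],
       [  0.        ,   0.        ,   1.        ]]), 'mount': array([[ 4.65006857e-04, -9.64881558e-01, -2.62684911e-01,
         6.73007132e-02],
       [ 9.99999859e-01,  5.16451062e-04, -1.26795688e-04,
        -5.23425402e-04],
       [ 2.58006722e-04, -2.62684815e-01,  9.64881662e-01,
        -1.43836114e-01],
       [ 0.00000000e+00,  0.00000000e+00,  0.00000000e+00,
         1.00000000e+00]])}
```

View pics/scene0.png

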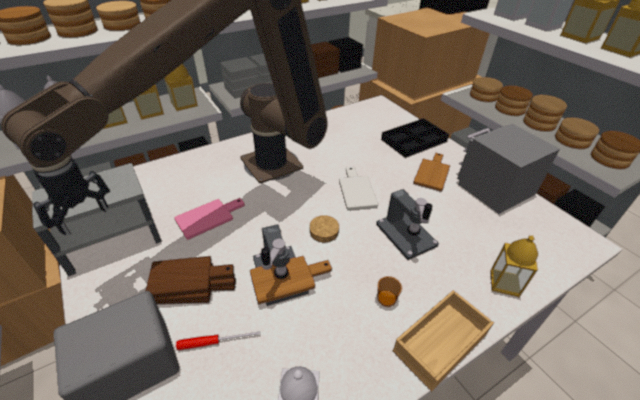

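View pics/top0.png

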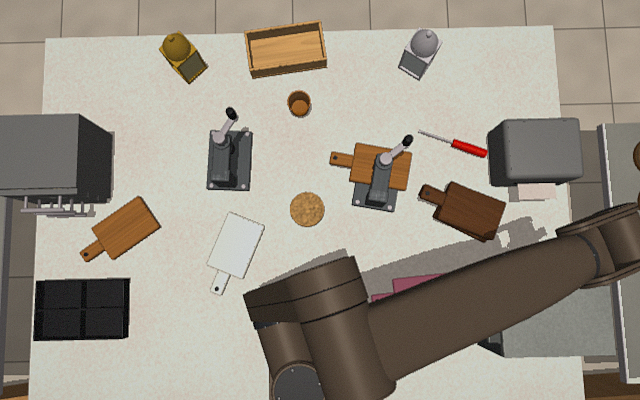

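The scene view shows the board clamp near (280,262) and the empty clamp near (408,225). In the top view the board clamp's column is at about (378,185) and its knob at about (407,140). I'll zoom in on both.

```bash
python3 - <<'E'
import cv2,numpy as np
a=cv2.imread("pics/scene0.png")[220:310,235:345];b=cv2.imread("pics/top0.png")[125:220,325:425]
f=lambda x:cv2.resize(x,(390,390*x.shape[0]//x.shape[1]),interpolation=cv2.INTER_CUBIC)
a,b=f(a),f(b);h=max(len(a),len(b));o=np.zeros((h,790,3),np.uint8);o[:len(a),:390]=a;o[:len(b),400:]=b
cv2.imwrite("pics/z.png",o)
E
```

```text
(no output)
```

View pics/z.png

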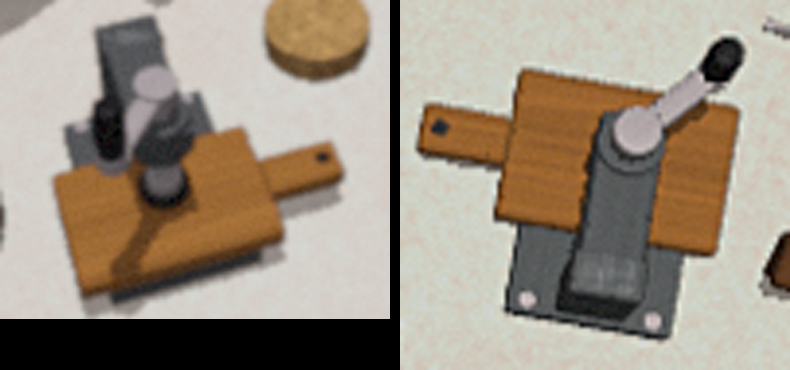

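The crop shows the knob up and to the right of the hub, about 0.6 rad clockwise from the point opposite the column. The knob top is at roughly (408.8,138.6) in the top view and (264.6,248) in the scene view. The hub is at (385.8,158.8) and (279.3,243.4). Next I'll triangulate.

```bash
cat > h.py <<'E'
from plant import *
import cv2,numpy as np
from scipy.spatial.transform import Rotation as Ro
C={n:camera_info(n) for n in("scene","top")}
def ray(n,uv):
    c=C[n];d=c["R"].T@np.linalg.solve(c["K"],[*uv,1]);return -c["R"].T@c["t"],d
def plane(n,uv,z):
    o,d=ray(n,uv);return o+d*(z-o[2])/d[2]
def tri(a,b):
    P=[C[n]["K"]@np.c_[C[n]["R"],C[n]["t"]] for n in("scene","top")]
    X=cv2.triangulatePoints(P[0],P[1],np.array(a,float),np.array(b,float)).ravel();return X[:3]/X[3]
E
python3 - <<'E'
from h import *
np.set_printoptions(precision=4,suppress=True)
print("knobtop",tri((264.6,248),(408.8,138.6)),plane("top",(408.8,138.6),.219))
print("hub",tri((279.3,243.4),(385.8,158.8)))
for z in(.17,.18,.19,.2):print(plane("top",(385.8,158.8),z),plane("scene",(279.3,243.4),z))
# dark knob mask both
for n,(x0,y0,x1,y1) in {"top":(398,128,420,152),"scene":(255,240,275,275)}.items():
    g=cv2.imread(f"pics/{n}0.png").max(2)[y0:y1,x0:x1]
    v,u=np.where(g<40);print(n,u.mean()+x0,v.mean()+y0,u.min()+x0,u.max()+x0,v.min()+y0,v.max()+y0,len(u))
# base plate corners at z=.02: zoom pts
for p in((510,310),(668,335),(680,250)):print(plane("top",((p[0]-400)/3.9+325,p[1]/3.9+125),.02))
for p in((575,253),(648,262),(560,308),(635,318)):print("col",plane("top",((p[0]-400)/3.9+325,p[1]/3.9+125),.136))
print(Ro.from_quat(get_state()["tcp_rot"]).as_matrix())
E
```

```text
knobtop [ 0.5621 -0.2715  0.217 ] [ 0.5618 -0.2707  0.219 ]
hub [ 0.5251 -0.2202  0.1668]
[ 0.5242 -0.2201  0.17  ] [ 0.528  -0.2206  0.17  ]
[ 0.522  -0.2187  0.18  ] [ 0.5361 -0.2241  0.18  ]
[ 0.5198 -0.2174  0.19  ] [ 0.5443 -0.2276  0.19  ]
[ 0.5176 -0.2161  0.2   ] [ 0.5524 -0.231   0.2   ]
top 406.7 140.53333333333333 402 411 135 145 60
scene 265.3818181818182 255.86363636363637 262 269 240 264 110
[ 0.43   -0.1452  0.02  ]
[ 0.4097 -0.2566  0.02  ]
[ 0.4705 -0.2675  0.02  ]
col [ 0.4519 -0.1811  0.136 ]
col [ 0.445  -0.2285  0.136 ]
col [ 0.416  -0.1702  0.136 ]
col [ 0.4084 -0.2186  0.136 ]
[[ 0.897   0.4419 -0.0006]
 [ 0.4419 -0.897   0.002 ]
 [ 0.0003 -0.0021 -1.    ]]
```

The checks agree:

| Quantity | Measured |
|---|---|
| Knob top | (0.562, -0.271, 0.218) |
| Screw axis | about (0.5245, -0.220) |
| Radius | 63 mm, given as 65 |
| Zero heading | about -11° |
| Crank angle | about 0.74 rad |

I'm moving above the knob with the jaws part closed. The jaw axis is fine as it is.

```bash
python3 -m jog '{"travel":[[20,26,10],[20,26,10],[20,26,10],[20,26,10],[20,26,10]],"dr":[[0,0,0],[0,0,0],[0,0,0],[0,0,0],[0,0,0]],"jaw":[110,110,110,110,110]}' 40
python3 -m jog '{"travel":[[20,26,0],[20,26,0],[20,26,0],[20,26,0],[20,26,0]],"dr":[[0,0,0],[0,0,0],[0,0,0],[0,0,0],[0,0,0]],"jaw":[110,110,110,110,110]}'
python3 -m jog '{"travel":[[20,26,0],[20,26,0],[20,20,0],[0,0,0],[0,0,0]],"dr":[[0,0,0],[0,0,0],[0,0,0],[0,0,0],[0,0,0]],"jaw":[110,110,110,110,110]}'
python3 - <<'E'
from h import *
np.set_printoptions(precision=4,suppress=True)
s=get_state();im=read_camera("wrist");cv2.imwrite("pics/w1.png",im[:,:,::-1]);print(s["eef_pos"],s["opening"],s["contact_force"])
M=camera_info("wrist");R=Ro.from_quat(s["tcp_rot"]).as_matrix()
K,m=M["K"],M["mount"]
for X in([.562,-.271,.218],[.5245,-.2202,.168],[.43,-.199,.136]):
    p=m[:3,:3].T@(R.T@(np.array(X)-s["eef_pos"])-m[:3,3]);q=K@p;print(q[:2]/q[2])
E
```

```text
time: 0.52
eef_pos: [0.3989, -0.4739, 0.2811]
tcp_rot: [0.974, 0.227, -0.0, -0.001]
contact_force: [0.2, -0.7, -0.6]
opening: 0.568
time: 0.93
eef_pos: [0.4989, -0.3438, 0.2808]
tcp_rot: [0.974, 0.227, -0.0, -0.0]
contact_force: [-0.2, -0.2, -0.4]
opening: 0.57
time: 1.35
eef_pos: [0.5588, -0.2722, 0.2806]
tcp_rot: [0.974, 0.228, -0.001, -0.0]
contact_force: [0.0, -0.2, -0.5]
opening: 0.566
[ 0.5588 -0.2722  0.2806] 0.5662154081226476 [ 0.0431 -0.2404 -0.4965]
[315.0696 202.8814]
[245.5503 198.0245]
[199.2848 257.2173]
```

View pics/w1.png

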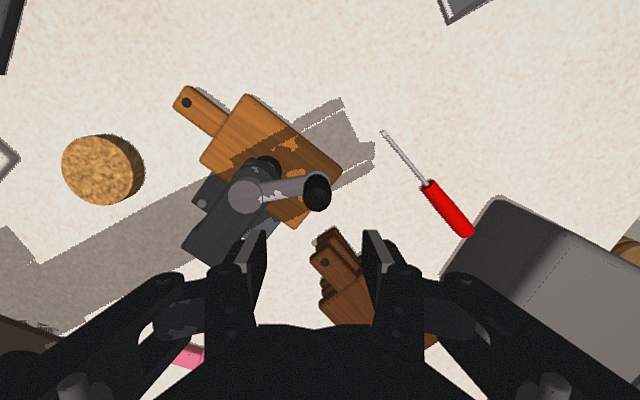

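The wrist view shows the knob top near (318,197) and the hub at (245,196). The predictions were (315,203) and (245,198), so they agree within a few mm. A dark mask will refine the knob.

```bash
python3 - <<'E'
from h import *
g=cv2.imread("pics/w1.png").max(2)
m=np.zeros_like(g);m[165:222,296:340]=(g[165:222,296:340]<45)*255
c=max(cv2.findContours(m,0,1)[0],key=cv2.contourArea);(x,y,w,h)=cv2.boundingRect(c);print(x,y,w,h)
s=get_state();M=camera_info("wrist");R=Ro.from_quat(s["tcp_rot"]).as_matrix();T=M["mount"]
r=w/2;uv=(x+w/2,y+h-r)
for z in(.215,.218):
    o=s["eef_pos"]+R@T[:3,3];d=R@T[:3,:3]@np.linalg.solve(M["K"],[*uv,1]);P=o+d*(z-o[2])/d[2];print(uv,P, "diam",w/M["K"][0,0]*(o[2]-z))
E
```

```text
303 174 29 38
(317.5, 197.5) [ 0.56503059 -0.27217802  0.215     ] diam 0.02039089510982457
(317.5, 197.5) [ 0.56579618 -0.27175863  0.218     ] diam 0.020098812086903037
```

```bash
python3 -m jog '{"travel":[[5,0.5,-20],[0,0,-25],[0,0,-25],[0,0,-20],[0,0,-12]],"dr":[[0,0,0],[0,0,0],[0,0,0],[0,0,0],[0,0,0]],"jaw":[110,110,110,110,110]}'
python3 -m jog '{"travel":[[0,0,0],[0,0,0],[0,0,0],[0,0,0],[0,0,0]],"dr":[[0,0,0],[0,0,0],[0,0,0],[0,0,0],[0,0,0]],"jaw":[150,190,220,220,220]}' 40
python3 -m jog '{"travel":[[0,0,0],[0,0,0]],"dr":[[0,0,0],[0,0,0]],"jaw":[220,220]}'
python3 - <<'E'
from h import *
im=read_camera("wrist");cv2.imwrite("pics/w2.png",im[:,:,::-1])
E
```

```text
time: 1.82
eef_pos: [0.5611, -0.2735, 0.1759]
tcp_rot: [0.974, 0.226, -0.002, -0.002]
contact_force: [0.3, 0.2, -0.2]
opening: 0.561
time: 2.23
eef_pos: [0.5626, -0.273, 0.1797]
tcp_rot: [0.974, 0.227, -0.001, -0.0]
contact_force: [-5.0, 0.2, -3.3]
opening: 0.252
time: 2.4
eef_pos: [0.5626, -0.273, 0.1796]
tcp_rot: [0.974, 0.227, -0.001, -0.0]
contact_force: [-4.8, 1.3, -0.9]
opening: 0.252
```

View pics/w2.png

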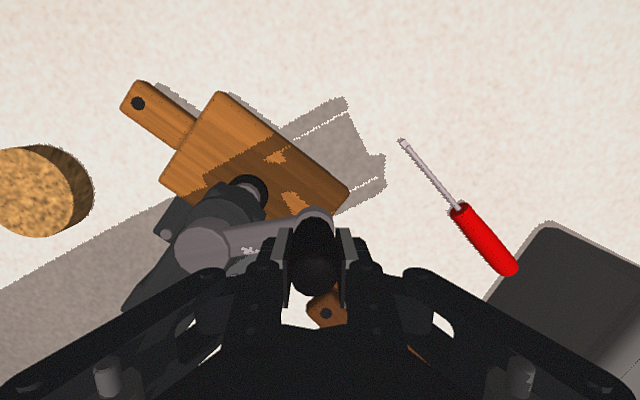

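The knob is held between the pads (opening about 21 mm), and its radius from the measured axis is 65 mm. I'll print the arc increments in 6° steps, each lowering 0.52 mm.

```bash
python3 - <<'E'
import numpy as np
a=np.radians(-54.2-6*np.arange(18));p=65*np.c_[np.cos(a),np.sin(a)]
for i,d in enumerate(np.diff(p,axis=0)):print(round(np.degrees(a[i+1]),1),d.round(1),(p[i+1]+[524.5,-220.2]).round(1))
E
```

```text
-60.2 [-5.7 -3.7] [ 556.8 -276.6]
-66.2 [-6.1 -3.1] [ 550.7 -279.7]
-72.2 [-6.4 -2.4] [ 544.4 -282.1]
-78.2 [-6.6 -1.7] [ 537.8 -283.8]
-84.2 [-6.7 -1. ] [ 531.1 -284.9]
-90.2 [-6.8 -0.3] [ 524.3 -285.2]
-96.2 [-6.8  0.4] [ 517.5 -284.8]
-102.2 [-6.7  1.1] [ 510.8 -283.7]
-108.2 [-6.6  1.8] [ 504.2 -281.9]
-114.2 [-6.3  2.5] [ 497.9 -279.5]
-120.2 [-6.1  3.1] [ 491.8 -276.4]
-126.2 [-5.7  3.7] [ 486.1 -272.7]
-132.2 [-5.3  4.3] [ 480.8 -268.4]
-138.2 [-4.8  4.8] [ 476.  -263.5]
-144.2 [-4.3  5.3] [ 471.8 -258.2]
-150.2 [-3.7  5.7] [ 468.1 -252.5]
-156.2 [-3.1  6.1] [ 465.  -246.4]
```

```bash
python3 -m jog '{"travel":[[-5.7,-3.7,-0.5],[-6.1,-3.1,-0.5],[0,0,0]],"dr":[[0,0,0],[0,0,0],[0,0,0]],"jaw":[220,220,220]}'
python3 -m jog '{"travel":[[-6.4,-2.4,-0.5],[-6.6,-1.7,-0.5],[-6.7,-1.0,-0.5],[0,0,0]],"dr":[[0,0,0],[0,0,0],[0,0,0],[0,0,0]],"jaw":[220,220,220,220]}'
```

```text
time: 2.7
eef_pos: [0.552, -0.2794, 0.1787]
tcp_rot: [0.974, 0.227, 0.002, -0.0]
contact_force: [1.2, 3.8, -3.8]
opening: 0.249
time: 3.03
eef_pos: [0.5316, -0.2853, 0.1771]
tcp_rot: [0.974, 0.227, 0.001, 0.001]
contact_force: [1.8, 3.0, -4.6]
opening: 0.253
```

```bash
python3 -m jog '{"travel":[[-6.8,-0.3,-0.5]],"dr":[[0,0,0]],"jaw":[220]}' | grep -E "eef|contact_f"
python3 -m jog '{"travel":[[-6.8,0.4,-0.5]],"dr":[[0,0,0]],"jaw":[220]}'| grep -E "eef|contact_f"
python3 -m jog '{"travel":[[-3.4,0.4,-0.3]],"dr":[[0,0,0]],"jaw":[220]}'| grep -E "eef|contact_f"
python3 -m jog '{"travel":[[-3.3,0.7,-0.3]],"dr":[[0,0,0]],"jaw":[220]}'| grep -E "eef|contact_f"
python3 -m jog '{"travel":[[-3.3,0.9,-0.3]],"dr":[[0,0,0]],"jaw":[220]}'| grep -E "eef|contact_f"
python3 -m jog '{"travel":[[0,0,0]],"dr":[[0,0,0]],"jaw":[220]}'| grep -E "eef|contact_f"
```

```text
eef_pos: [0.526, -0.2857, 0.1767]
contact_force: [4.9, 1.3, -4.0]
eef_pos: [0.5189, -0.2855, 0.1762]
contact_force: [4.0, 0.8, -5.5]
eef_pos: [0.5148, -0.2851, 0.1758]
contact_force: [4.4, 0.1, -5.1]
eef_pos: [0.5116, -0.2845, 0.1756]
contact_force: [3.9, -0.6, -4.6]
eef_pos: [0.5083, -0.2837, 0.1753]
contact_force: [4.2, -1.5, -4.9]
eef_pos: [0.5077, -0.2836, 0.1753]
contact_force: [3.0, -2.4, -4.8]
```

Free running takes about 4.4 N tangentially, as expected, and the heading is about -105° (angle about 1.64). From here I'll go in 3° steps and watch the force.

```bash
cat > f.py <<'E'
from h import *
s=get_state();d=s["eef_pos"][:2]-[.5245,-.2202];r=np.hypot(*d);t=np.array([d[1],-d[0]])/r
f=s["contact_force"];print("head %.1f ang %.3f r %.1f z %.1f Ftan %.1f Frad %.1f Fz %.1f"%(np.degrees(np.arctan2(d[1],d[0])),-np.arctan2(d[1],d[0])%6.2832-np.radians(11),r*1e3,s["eef_pos"][2]*1e3,-f[:2]@t,f[:2]@d/r,f[2]))
E
python3 -m jog '{"travel":[[-3.2,1.0,-0.3]],"dr":[[0,0,0]],"jaw":[220]}' >/dev/null; python3 f.py
python3 -m jog '{"travel":[[-3.2,1.1,-0.3]],"dr":[[0,0,0]],"jaw":[220]}' >/dev/null; python3 f.py
python3 -m jog '{"travel":[[-3.1,1.3,-0.3]],"dr":[[0,0,0]],"jaw":[220]}' >/dev/null; python3 f.py
python3 -m jog '{"travel":[[-3.1,1.5,-0.2]],"dr":[[0,0,0]],"jaw":[220]}' >/dev/null; python3 f.py
python3 -m jog '{"travel":[[-3.0,1.6,-0.2]],"dr":[[0,0,0]],"jaw":[220]}' >/dev/null; python3 f.py
```

```text
head -107.1 ang 1.677 r 65.6 z 175.1 Ftan 4.4 Frad 2.3 Fz -4.7
head -110.1 ang 1.730 r 65.6 z 174.8 Ftan 4.7 Frad 2.7 Fz -5.5
head -113.1 ang 1.781 r 65.6 z 174.6 Ftan 5.1 Frad 2.6 Fz -5.4
head -116.1 ang 1.834 r 65.6 z 174.3 Ftan 5.3 Frad 1.7 Fz -5.2
head -119.1 ang 1.886 r 65.6 z 174.1 Ftan 6.1 Frad 1.8 Fz -5.3
```

Ftan climbs from about 1.7 rad at the rate given (0.3 N per 3°), so contact was at about 1.70. I'm aiming for about 2.18 rad, roughly 36 N of pressing.

```bash

python3 -m jog '{"travel":[[-2.9,1.8,-0.3]],"dr":[[0,0,0]],"jaw":[220]}' >/dev/null; python3 f.py
python3 -m jog '{"travel":[[-2.8,1.9,-0.3]],"dr":[[0,0,0]],"jaw":[220]}' >/dev/null; python3 f.py
python3 -m jog '{"travel":[[-2.7,2.1,-0.3]],"dr":[[0,0,0]],"jaw":[220]}' >/dev/null; python3 f.py
python3 -m jog '{"travel":[[-2.6,2.2,-0.2]],"dr":[[0,0,0]],"jaw":[220]}' >/dev/null; python3 f.py
python3 -m jog '{"travel":[[-2.5,2.3,-0.2]],"dr":[[0,0,0]],"jaw":[220]}' >/dev/null; python3 f.py
python3 -m jog '{"travel":[[-2.4,2.4,-0.2]],"dr":[[0,0,0]],"jaw":[220]}' >/dev/null; python3 f.py
python3 -m jog '{"travel":[[0,0,0]],"dr":[[0,0,0]],"jaw":[220]}' >/dev/null; python3 f.py
```

```text
head -122.0 ang 1.937 r 65.6 z 173.8 Ftan 6.3 Frad 3.0 Fz -4.8
head -124.8 ang 1.987 r 65.7 z 173.6 Ftan 5.1 Frad 3.1 Fz -5.3
head -127.7 ang 2.037 r 65.7 z 173.3 Ftan 7.8 Frad 2.2 Fz -4.8
head -130.7 ang 2.089 r 65.7 z 173.1 Ftan 6.8 Frad 2.5 Fz -5.7
head -133.6 ang 2.140 r 65.7 z 172.8 Ftan 7.0 Frad 1.7 Fz -5.9
head -136.6 ang 2.192 r 65.7 z 172.6 Ftan 7.0 Frad 2.2 Fz -5.9
head -137.1 ang 2.200 r 65.7 z 172.5 Ftan 5.2 Frad 2.4 Fz -5.7
```

Ftan in motion is about 7.0 N against 4.4 N free. That implies about 33 N of pressing, against about 37 N from the angle. Both say snug and below the 60 N turn-back. I'm releasing and lifting straight up.

```bash

python3 -m jog '{"travel":[[0,0,0],[0,0,0],[0,0,0],[0,0,0],[0,0,0]],"dr":[[0,0,0],[0,0,0],[0,0,0],[0,0,0],[0,0,0]],"jaw":[180,140,110,110,110]}'
python3 -m jog '{"travel":[[0,0,8],[0,0,20],[0,0,30],[0,0,30],[0,0,20]],"dr":[[0,0,0],[0,0,0],[0,0,0],[0,0,0],[0,0,0]],"jaw":[110,110,110,110,110]}'
python3 -m jog '{"travel":[[0,-35,0],[0,-35,0],[0,-35,0],[0,-35,0],[0,0,0]],"dr":[[0,0,0],[0,0,0],[0,0,0],[0,0,0],[0,0,0]],"jaw":[110,110,110,110,110]}'
python3 - <<'E'
from h import *
im=read_camera("top");cv2.imwrite("pics/t3.png",im[:,:,::-1]);S=read_camera("scene")[:,:,::-1]
f=lambda x:cv2.resize(x,(390,390*x.shape[0]//x.shape[1]),interpolation=cv2.INTER_CUBIC)
a=f(S[220:310,235:345]);b=f(im[125:220,325:425,::-1]);h=max(len(a),len(b));o=np.zeros((h,790,3),np.uint8);o[:len(a),:390]=a;o[:len(b),400:]=b
cv2.imwrite("pics/z3.png",o)
E
```

```text
time: 4.95
eef_pos: [0.4767, -0.2634, 0.1724]
tcp_rot: [0.974, 0.227, -0.0, -0.0]
contact_force: [-0.7, -0.5, -0.2]
opening: 0.567
time: 5.37
eef_pos: [0.4774, -0.2639, 0.2841]
tcp_rot: [0.974, 0.227, 0.001, 0.001]
contact_force: [0.5, 0.2, -0.1]
opening: 0.57
time: 5.78
eef_pos: [0.4758, -0.4088, 0.2802]
tcp_rot: [0.974, 0.225, -0.001, 0.001]
contact_force: [0.2, 0.3, 0.8]
opening: 0.569
```

View pics/z3.png

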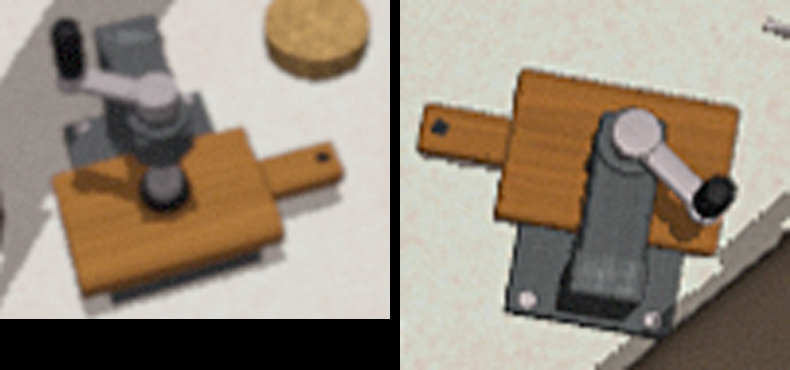

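The board is in the same pixels as before. The crank stayed where I left it, with the knob at (715,195) in the crop, and the pad rests on the board with the gripper clear.

```bash
python3 -c "
from plant import *
print(sign_off())"
```

```text
the job is handed in; nothing more can be done
None
```

I turned the crank of the clamp holding the board clockwise from about 0.75 to about 2.20 rad, then let go, backed the gripper clear and handed the job in at about 6 s of the 48 s.

- **Contact:** the pad met the board at about 1.7 rad, where the turning force began to rise.
- **Tightness:** the force at the knob went from about 4.4 N running free to about 7 N at the end. That implies about 33 N of pressing, and the crank angle implies about 37 N. Both are well below the 60 N at which it would turn back. The readings were noisy (5.1 to 7.8 N over the last steps), so the figure is approximate.
- **Final pictures:** the board looks unmoved, the pad is on it, the crank stayed where I left it, and the gripper reads about zero force. No check failed or disagreed beyond a few millimetres.

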